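Seat the bottle stop on its locating pin

TASK

Put the wooden bottle stop onto the bottling plinth so that the hole in its foot drops over the plinth's fixed locating pin and the foot lies flush on the plinth; its upright must be on the rubber-pad side of the pin, and the stop square with the plinth. The pin's place along its slot is not known exactly, so nudge the stop along the slot until it drops home, then let go; leave the bottle, cup and jar standing where they are.

Things in the scene. Friction and masses are not known exactly. Their poses are not given: they have to be found in the camera images.
- plinth: fixed wooden plinth, 260 mm long (x), 140 mm wide (y), 20 mm high; origin at the centre of its underside, z up. A flush rubber pad covers its -x end (x = -125 to -65 mm). A slot runs along x in a flush aluminium strip in the top; in it stands a fixed steel locating pin (not reported), 24 mm in diameter, 14 mm tall above the plinth's top, its upper 5 mm tapered to 16 mm in diameter.
- slot_mid (a point): middle of the slot, on the plinth's top face (50 mm towards +x from the plinth's centre); axes as the plinth's. The pin's axis stands on the slot's centre line (y = 0), anywhere from 20 mm before to 20 mm beyond this point along x.
- stop_upright (a point): centre of the upright of the loose wooden bottle stop (0.25 to 0.5 kg), 45 mm above its underside. The upright: 18 mm thick (x), 100 mm wide (y), top 90 mm above the underside. It stands on a foot 100 mm wide, 12 mm thick, reaching from this point 35 mm to -x and 95 mm to +x. x points from upright to hole, z up. Starts standing on the bench, hole end roughly away from the robot.
- stop_hole (a point): centre of the stop's round hole at the foot's underside; 27 mm in diameter, right through the 12 mm foot; 50 mm to +x from the upright's middle plane; axes as stop_upright. Laid on top of the pin the stop leans over, and may hang up on the pin's edge until levelled and lightly pressed.
- bottle: bystander: amber bottle, 72 mm in diameter, 210 mm tall, standing; origin at the centre of its underside
- cup: bystander: steel cup, 80 mm across, 90 mm tall, standing; origin at the centre of its underside
- jar: bystander: glass jar with a dark cap, 80 mm across, 100 mm tall, standing; origin at the centre of its underside
Mind the look-alikes: they are no part of the job. Several things look just like the part that bears stop_upright: the one meant starts farthest from the robot's base.

How it is judged:
At the end, for the whole second after the job is handed in: the foot lies flush on the plinth (within 2.5 mm, tilt under 0.03 rad), hole over the pin (hole centre within 4 mm of the slot line and 24 mm of its middle), upright on the rubber-pad side, square with the plinth within 0.12 rad, at rest (z of stop_hole in the frame of slot_mid between -0.0025 and 0.0025 m and angle between stop_hole's own z axis and vertical below 0.03 rad and x of stop_hole in the frame of slot_mid between -0.024 and 0.024 m and y of stop_hole in the frame of slot_mid between -0.004 and 0.004 m and x of stop_upright in the frame of slot_mid below -0.02 m and angle between the x axis of stop_hole and the x axis of slot_mid, either way round below 0.12 rad and linear speed of stop below 0.01 m/s); the robot touches nothing.
It fails at once if the bottle is moved by more than 20 mm or tipped (distance of bottle from where it was at the start of the episode above 0.02 m or angle between bottle's own z axis and vertical above 0.3 rad).
It fails at once if the cup is moved by more than 20 mm or tipped (distance of cup from where it was at the start of the episode above 0.02 m or angle between cup's own z axis and vertical above 0.3 rad).
It fails at once if the jar is moved by more than 20 mm or tipped (distance of jar from where it was at the start of the episode above 0.02 m or angle between jar's own z axis and vertical above 0.3 rad).
It also fails if it takes over 64 s, if anything falls off the work surface, if the arm or the gripper's body presses on something with over 40 N, if the wrist force passes 120 N, or if a joint passes its speed limit or range.

ROBOT

A 6-joint arm with a two-finger parallel gripper is mounted at the origin on the work surface. World frame = base frame: x ahead of the robot, y to its left, z up, the work surface at z = 0. Lengths are in m, angles in rad, forces in N, time in s.
With the tool pointing down it reaches from about 0.375 to 0.9 m from the base axis. Payload 3.1 kg.
Tool frame: the origin (TCP) lies where the fingers leave the gripper's body, on its centre line; the fingertips stand manip.tip_reach ahead of it and the grasp point (between the pads) lies 54 mm ahead of it (manip.tip_reach is the distance from the TCP to the fingertips, in m); z points along the fingers, y is the direction in which the jaws open and shut (so a half turn about z gives the same grasp; the last joint's range is limited). The gripper opens to 85 mm and grips with 20 to 120 N. Pads are 22 mm wide; open, the fingers measure 114 mm over their backs; the gripper's body (76 mm by 85 mm) begins 54 mm behind the grasp point. The pads swing forward as they close: fully open they stand 13 mm farther back than shut.
Start: joints at [-1.496, 0.527, 1.433, -0, 1.181, -0.178], TCP at [0.157, -0.605, 0.304] pointing down, gripper open.
Joint ranges: [-3.08, 3.08], [-0.75, 2.2], [0.22, 2.44], [-1.43, 4.57], [0, 2.65], [-2.85, 2.85]. Speed limits (rad/s): [2.79, 2.79, 3.14, 3.14, 3.14, 3.14].

INTERFACE

Orientations are given as a unit quaternion [x, y, z, w].
In Python, from station import manip, cams, order gives the robot as it stands. The module is installed in compiled form; this text tells all that it offers.
- The arm moves only by the tool drive_tool, never from a script. Its arguments are lists of equal length, an entry for each row: "linear": the shift along the tool's x, y, z in mm, a list of three; "rot": the turn, a rotation vector about the tool's x, y, z in degrees, a list of three; "hand": the finger opening in mm, from 0 to 85.4. A call has 1 to 20 rows; each row shifts and turns the pose as measured when the row begins, along the tool's axes as they then stand; what a row does not reach is not made up. A row lasts 1/12 s, in which the tool goes at most 41.7 mm and 7.16 degrees, less where a joint would pass 70% of its speed; a pose out of reach is approached as far as the arm can. A call with a gripper value outside its range is refused whole. The fingers move at their own pace and stop on an object; "force" is the grip in N (left out, the last holds). Time passes only in rows, so rows that do not move let the fingers close. It gives the time, the measured TCP pose, the force and the opening at its end, in the units of the state.
- manip.sense(): the state, without advancing time (a new reading comes with each control period).
- cams.snapshot(name): name is "scene" or "side" or "wrist"; returns the picture (480x640x3 uint8, red, green, blue); there is no depth.
- cams.camera_model(name): a dict with "vfov" (degrees; the focal length in pixels is half the picture's height over the tangent of half this angle, whatever the lens; pixels are square), "cx", "cy" (the principal point, pixels), "rvec" (rotation vector, rad) and "tvec" (3), from world to camera coordinates, as OpenCV has them. Camera axes: x right, y down, z forward; pixel columns grow to the right and rows downward; lengths in m; the calibration is good to about 2 mm. A picture is of the moment at which its call begins: read the wrist's pose just before it. camera_model takes no time and is no camera call; for the wrist camera it gives the pose at the moment of the call.
- order.sign_off(): hands the job in, once; it reports no verdict.
Trained networks look in the newest picture that a camera, given by its name, has taken for a name from the list of things; names that differ only in an ending like _2 or _b are one class to them, and where a whole thing is asked for, a point or a joint stands for the part that bears it (a point fixed in the world has none). Each returns a list of dicts, best first, with "score" (0 to 1); they miss things now and then, are a little off and sometimes report something else, mostly with a low value. They report only what shows in the picture. A call takes as long as a camera call. They do not tell look-alikes from the thing itself.
- cams.regions_of(label, camera): "pixels" (480x640 bool, what is visible of it) and "rect" ([left, top, right, bottom] in pixels, round what is visible of it).
- cams.spot_point(label, camera): "at" ([column, row] in pixels: a listed point, or the origin of a listed thing).
The state is a dict: "t": time; "q": joint angles; "qd": joint speeds; "tau": joint torques, N m; "tcp_pos": TCP position; "tool_rot": TCP orientation; "force": force on the tool from outside, world axes, zero at the start; "ft_torque": the same for the moment, N m; "finger_gap": opening from 0.0 (shut) to 1.0 (fully open).
Only numpy, scipy, OpenCV 4.12 (cv2) and the standard library are available. Lean on these libraries where they do the work, as an engineer would, in place of code of your own. Each camera call takes 0.05 s, during which the arm holds its last target. There are 200 camera calls.

## Working session

There is one attempt and no reset: what is moved stays moved. The work goes in short steps, Python scripts to look and compute and a tool call to move; the robot and the scene stay as the last step left them, time stands still between calls to the robot, and variables do not carry over. Pictures are saved under pics/ and viewed, about 8 in all and at most 12, crops included, and the job is handed in when it is done.

Besides the shell and the picture viewer there is one more tool, called after "Call:" as name(argument=value, ...) on one line, values as JSON. drive_tool: Moves the arm, as the interface text tells. Its arguments: {"type":"object","properties":{"linear":{"type":"array","items":{"type":"array","items":{"type":"number"}}},"rot":{"type":"array","items":{"type":"array","items":{"type":"number"}}},"hand":{"type":"array","items":{"type":"number"}},"force":{"type":"number"}},"required":["linear","rot","hand"]}

```bash
mkdir -p pics
cat > h.py <<'E'
import numpy as np, cv2
from scipy.spatial.transform import Rotation as R
from station import manip, cams, order
def cam(n):
    m=cams.camera_model(n); f=240/np.tan(np.radians(m['vfov'])/2)
    K=np.array([[f,0,m['cx']],[0,f,m['cy']],[0,0,1.]])
    return K,R.from_rotvec(np.array(m['rvec'],float).ravel()).as_matrix(),np.array(m['tvec'],float).ravel(),m
def proj(n,P,c=None):
    K,Rm,t,_=c or cam(n); p=(np.atleast_2d(P)@Rm.T+t)@K.T; return p[:,:2]/p[:,2:]
def onplane(n,uv,z,c=None):
    K,Rm,t,_=c or cam(n); C=-Rm.T@t; d=Rm.T@np.linalg.inv(K)@np.array([uv[0],uv[1],1.]); return C+d*(z-C[2])/d[2]
E
python3 - <<'E'
from h import *
print(manip.tip_reach, manip.sense())
for n in('scene','side'):
    im=cams.snapshot(n); cv2.imwrite(f'pics/{n}0.png',im[...,::-1]); c=cam(n); print(n,c[3])
    for l,z in(('plinth',0),('stop_upright',.045),('stop_hole',0),('slot_mid',.02),('bottle',0),('cup',0),('jar',0)):
        for d in cams.spot_point(l,n): print(n,l,round(d['score'],2),np.round(d['at'],1),np.round(onplane(n,d['at'],z,c),3))
E
```

```text
0.0726 {'t': 0.0, 'q': array([-1.49548020e+00,  5.28459118e-01,  1.43391195e+00, -1.73115176e-05,
        1.18141816e+00, -1.78478331e-01]), 'qd': array([-4.72285826e-05, -1.98354452e-03,  1.32028890e-03,  1.14956917e-03,
       -3.87269580e-04, -1.03539560e-03]), 'tau': array([ 4.31880235e-04, -4.42345512e+01, -1.78026974e+01, -4.38004918e-05,
        8.52776226e-03, -8.11825743e-06]), 'tcp_pos': array([ 0.15691868, -0.60439161,  0.30293472]), 'tool_rot': array([ 9.91958330e-01,  1.26560127e-01,  4.86323498e-05, -1.09724264e-03]), 'force': array([ 0.43930547, -0.42558851, -0.20005255]), 'ft_torque': array([0.01759904, 0.00264364, 0.00593643]), 'finger_gap': 0.9990779298379745}
scene {'vfov': 57.33962632005346, 'cx': 325.99824451790187, 'cy': 240.80467015714007, 'rvec': array([ 2.17792346,  1.00857193, -0.43453507]), 'tvec': array([-0.31399422, -0.22931894,  1.21071568])}
scene plinth 0.73 [404.2 227.1] [0.536 0.194 0.   ]
scene stop_upright 0.97 [325.5 154.3] [0.245 0.204 0.045]
scene stop_upright 0.78 [256.9 300.1] [ 0.523 -0.194  0.045]
scene stop_upright 0.68 [271.7 215.8] [ 0.35
[... 845 characters left out ...]
.1] [ 0.532  0.182 -0.   ]
side stop_upright 0.76 [403.1 244. ] [ 0.347 -0.036  0.045]
side stop_upright 0.74 [454.  324.1] [0.244 0.199 0.045]
side stop_upright 0.73 [331.1 200.9] [ 0.525 -0.185  0.045]
side stop_upright 0.68 [403.4 200.9] [ 0.352 -0.21   0.045]
side stop_hole 0.98 [445.9 363.5] [ 0.255  0.258 -0.   ]
side stop_hole 0.76 [392.8 208.6] [ 0.375 -0.241  0.   ]
side stop_hole 0.68 [311.9 209.7] [ 0.576 -0.206  0.   ]
side stop_hole 0.59 [376.7 258.2] [ 0.402 -0.035 -0.   ]
side slot_mid 0.67 [276.5 305.5] [0.589 0.172 0.02 ]
side bottle 0.95 [212.8 244.8] [ 0.781 -0.029 -0.   ]
side cup 0.85 [287.7 179.6] [ 0.663 -0.34   0.   ]
side jar 0.28 [329.1 197.1] [ 0.541 -0.27   0.   ]
```

View pics/scene0.png

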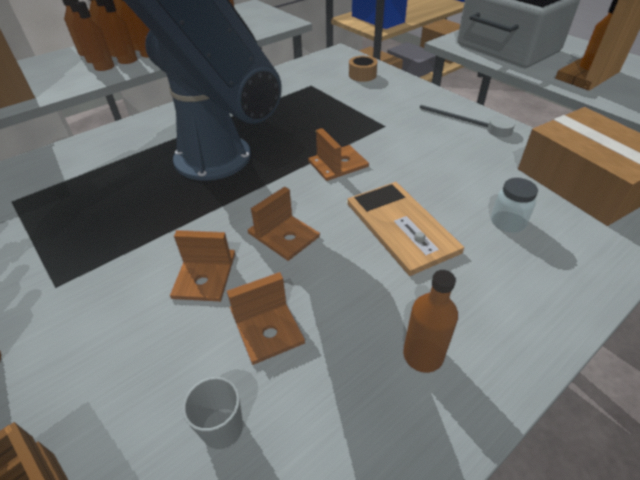

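View pics/side0.png

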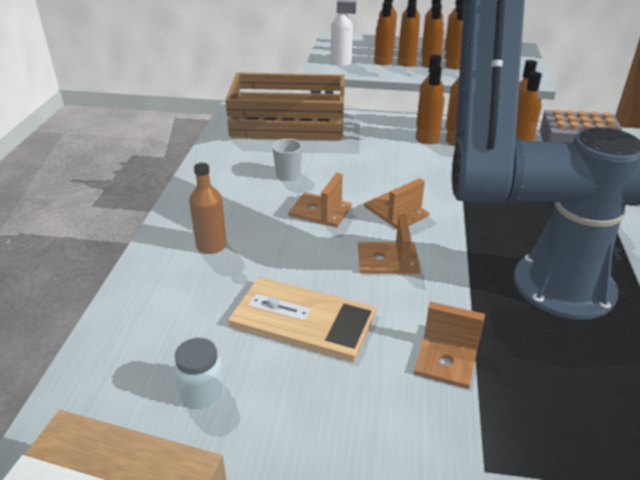

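The scene view shows four stops; the one meant is farthest out (upright about 257,300). The plinth is at about (404,227) with its pin near (420,238), and the bottle, cup and jar are clear of the path. Next I'll refine the poses by silhouette fit.

```bash
cat >> h.py <<'E'
from scipy.optimize import minimize
def box(x0,x1,y0,y1,z0,z1): return np.array([[x,y,z] for x in(x0,x1) for y in(y0,y1) for z in(z0,z1)])
PL=[box(-.13,.13,-.07,.07,0,.02)]
ST=[box(-.035,.095,-.05,.05,0,.012),box(-.009,.009,-.05,.05,0,.09)]
def sil(boxes,p,n,c,z=0):
    m=np.zeros((1920,2560),np.uint8); cs,s=np.cos(p[2]),np.sin(p[2])
    for b in boxes:
        w=b@np.array([[cs,s,0],[-s,cs,0],[0,0,1]])+[p[0],p[1],z]
        cv2.fillConvexPoly(m,cv2.convexHull(((proj(n,w,c)+.5)*4).astype(np.int32)),1)
    return cv2.resize(m.astype(np.float32),(640,480),interpolation=cv2.INTER_AREA)
def fit(boxes,p0,masks,z=0):
    C={n:cam(n) for n in masks}
    def f(p):
        e=0
        for n,m in masks.items(): s=sil(boxes,p,n,C[n],z); e+=1-np.minimum(s,m).sum()/np.maximum(s,m).sum()
        return e
    r=min((minimize(f,[p0[0],p0[1],p0[2]+d],method='Nelder-Mead',options=dict(initial_simplex=np.array([p0[0],p0[1],p0[2]+d])+np.array([[0,0,0],[.01,0,0],[0,.01,0],[0,0,.1]]),xatol=1e-4,fatol=1e-5)) for d in(-.1,.1)),key=lambda r:r.fun)
    return r.x,r.fun
def pick(l,n,uv):
    ds=cams.regions_of(l,n)
    ds=[d for d in ds if d['score']>.2]
    if not ds: return None
    return min(ds,key=lambda d:np.hypot(*(np.argwhere(d['pixels']).mean(0)[::-1]-uv)))['pixels'].astype(np.float32)
E
python3 - <<'E'
from h import *
for l,b,p0,uv in(('plinth',PL,(.534,.188,-.28),dict(scene=(404,227),side=(304,319))),('stop_upright',ST,(.524,-.19,-.27),dict(scene=(265,320),side=(322,205)))):
    ms={n:pick(l,n,uv[n]) for n in uv}; ms={n:m for n,m in ms.items() if m is not None}
    print(l,fit(b,p0,ms),[fit(b,p0,{n:m}) for n,m in ms.items()])
a=cv2.imread('pics/scene0.png')[195:275,345:465];b=cv2.imread('pics/side0.png')[275:355,225:345]
cv2.imwrite('pics/crop1.png',np.vstack([cv2.resize(a,None,fx=3.5,fy=3.5,interpolation=3),cv2.resize(b,None,fx=3.5,fy=3.5,interpolation=3)]))
E
```

```text
plinth (array([ 0.5316977 ,  0.18622807, -0.2212721 ]), np.float64(0.11011236906051636)) [(array([ 0.53010484,  0.18757048, -0.22408437]), np.float64(0.033968985080718994)), (array([ 0.53378851,  0.18307001, -0.21257697]), np.float64(0.04913407564163208))]
stop_upright (array([ 0.52550119, -0.19372394, -0.25030283]), np.float64(0.13478630781173706)) [(array([ 0.52247846, -0.19180455, -0.25550142]), np.float64(0.037949442863464355)), (array([ 0.52674177, -0.19705455, -0.25217749]), np.float64(0.041584312915802))]
```

View pics/crop1.png

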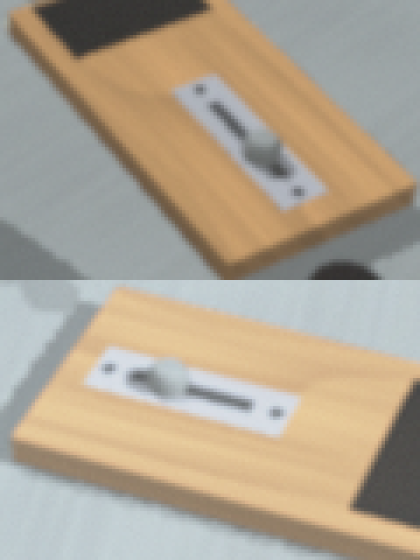

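Call:
drive_tool(linear=[[0,0,0],[0,0,0],[0,0,0],[0,0,0],[0,0,0],[0,0,0],[0,0,0],[0,0,0],[0,0,0]], rot=[[0,0,-6.8],[0,0,-6.8],[0,0,-6.8],[0,0,-6.8],[0,0,-6.8],[0,0,-6.8],[0,0,-6.8],[0,0,-6.8],[0,0,-6.8]], hand=[85,85,85,85,85,85,85,85,85])

```text
t: 1.75
tcp_pos: [0.1569, -0.605, 0.304]
tool_rot: [0.774, 0.634, -0.0, 0.0]
force: [0.0, -0.9, -0.5]
finger_gap: 0.995
```

Call:
drive_tool(linear=[[32,17,0],[32,17,0],[32,17,0],[32,17,0],[32,17,0],[32,17,0],[32,17,0],[32,17,0],[32,17,0],[32,17,0],[32,17,0],[32,17,0],[32,17,0],[32,17,0],[32,17,0],[0,0,0]], rot=[[0,0,0],[0,0,0],[0,0,0],[0,0,0],[0,0,0],[0,0,0],[0,0,0],[0,0,0],[0,0,0],[0,0,0],[0,0,0],[0,0,0],[0,0,0],[0,0,0],[0,0,0],[0,0,0]], hand=[85,85,85,85,85,85,85,85,85,85,85,85,85,85,85,85])

```text
t: 3.08
tcp_pos: [0.5145, -0.1708, 0.3026]
tool_rot: [0.775, 0.632, -0.001, 0.007]
force: [0.1, 0.2, -0.5]
finger_gap: 0.994
```

```bash
cat >> h.py <<'E'
def go(tgt,yawy):
    """tool-frame shift (mm) and turn (deg) to TCP tgt, tool down, jaw axis y at world angle yawy"""
    s=manip.sense(); Rt=R.from_quat(s['tool_rot']).as_matrix()
    y=np.array([np.cos(yawy),np.sin(yawy),0]); z=np.array([0,0,-1.]); x=np.cross(y,z); Rd=np.c_[x,y,z]
    print('t',round(s['t'],2),'tcp',s['tcp_pos'].round(4),'yaw y',round(np.arctan2(Rt[1,1],Rt[0,1]),4),'tilt',Rt[2,:2].round(3),'F',s['force'].round(1),'gap',round(85.4*s['finger_gap'],1))
    print(' shift mm',(Rt.T@(np.array(tgt)-s['tcp_pos'])*1e3).round(1),'turn deg',np.degrees(R.from_matrix(Rt.T@Rd).as_rotvec()).round(2))
E
python3 - <<'E'
from h import *
go([.5255,-.1937,.30],-.25)
im=cams.snapshot('wrist'); c=cam('wrist'); cv2.imwrite('pics/w1.png',im[...,::-1])
print('cam pos',(-c[1].T@c[2]).round(3))
for l,z in(('stop_upright',.045),('stop_hole',0)):
    for d in cams.spot_point(l,'wrist'): print(l,round(d['score'],2),np.round(d['at'],1),np.round(onplane('wrist',d['at'],z,c),4))
m=pick('stop_upright','wrist',proj('wrist',[.54,-.197,.03],c)[0])
if m is not None: print(m.sum(),fit(ST,(.5255,-.194,-.25),{'wrist':m}))
# pin triangulation
A=[]
for n,uv in(('scene',(420.1,235.6)),('side',(274.1,302.1))):
    print(n,onplane(n,uv,.034).round(4))
E
```

```text
t 3.08 tcp [ 0.5145 -0.1708  0.3026] yaw y -0.2031 tilt [-0.011  0.009] F [ 0.1  0.2 -0.5] gap 84.9
 shift mm [-20.1  15.4   3. ] turn deg [0.54 0.61 2.68]
cam pos [ 0.53  -0.089  0.371]
stop_upright 0.73 [48.2 72.7] [ 0.3452 -0.0378  0.045 ]
stop_upright 0.71 [330.3 226.4] [ 0.5226 -0.194   0.045 ]
stop_upright 0.65 [130.  284.2] [ 0.3437 -0.2099  0.045 ]
stop_hole 0.69 [194.4 286.9] [ 0.3786 -0.2423  0.    ]
stop_hole 0.58 [380.7 213.4] [ 0.5697 -0.2056  0.    ]
stop_hole 0.57 [136.3  53. ] [ 0.3956 -0.0312  0.    ]
14869.0 (array([ 0.5255, -0.194 , -0.35  ]), np.float64(1.0))
scene [0.5986 0.17   0.034 ]
side [0.5924 0.1774 0.034 ]
```

View pics/w1.png

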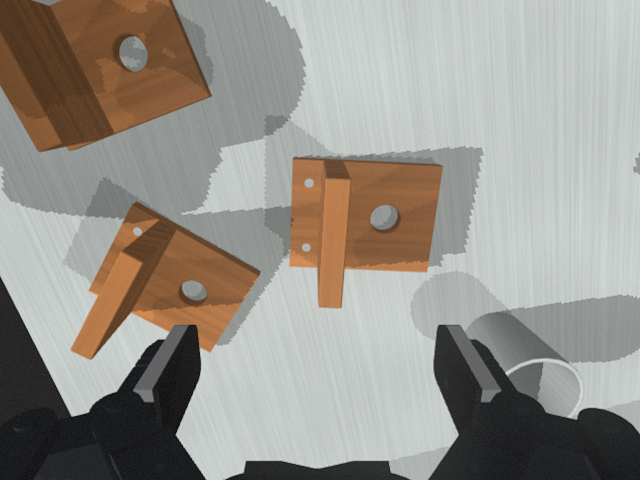

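The wrist view shows the stop meant at centre. Its upright top runs from about (337,178) to (330,306) and the hole is at (384,217). The cup is at lower right, clear of the jaws.

Run:
```python
from h import *
c=cam('wrist')
a,b=[onplane('wrist',u,.09,c) for u in((337,179),(330.5,307))]
print('top',a.round(4),b.round(4),'mid',((a+b)/2).round(4),'len',np.linalg.norm(a-b).round(4),'yaw',np.arctan2(*(a-b)[1::-1])-np.pi/2)
F=[onplane('wrist',u,.012,c) for u in((293,158),(442,166),(428,271),(290,264))]
print(np.array(F).round(4)); ctr=np.mean(F,0); d=(F[1]+F[2]-F[0]-F[3])[:2]; yaw=np.arctan2(d[1],d[0]); print('foot yaw',yaw,'upright',ctr[:2]-.03*np.array([np.cos(yaw),np.sin(yaw)]))
go([.524,-.1945,.23],-.25)
```

```text
top [ 0.5321 -0.1508  0.09  ] [ 0.5084 -0.2461  0.09  ] mid [ 0.5203 -0.1984  0.09  ] len 0.0982 yaw -0.24340452296408666
[[ 0.4998 -0.1413  0.012 ]
 [ 0.6238 -0.1747  0.012 ]
 [ 0.6002 -0.2706  0.012 ]
 [ 0.4748 -0.2363  0.012 ]]
foot yaw -0.26552020578363034 upright [ 0.5207022 -0.1978499]
t 3.28 tcp [ 0.5108 -0.176   0.3023] yaw y -0.2089 tilt [-0.013  0.006] F [-0.5 -0.3  1.1] gap 85.2
 shift mm [-14.4  16.3  72.6] turn deg [0.36 0.76 2.35]
```

Call:
drive_tool(linear=[[-7,8,30],[-7,8,30],[0,0,20],[0,0,0],[0,0,0]], rot=[[0,0,1.5],[0,0,1],[0,0,0],[0,0,0],[0,0,0]], hand=[85,85,85,85,85])

```text
t: 3.7
tcp_pos: [0.5213, -0.2037, 0.2228]
tool_rot: [0.795, 0.607, -0.003, 0.01]
force: [0.0, 0.5, -0.4]
finger_gap: 0.993
```

Run:
```python
from h import *
go([.522,-.196,.125],-.255)
```

```text
t 3.7 tcp [ 0.5213 -0.2037  0.2228] yaw y -0.2663 tilt [-0.017  0.012] F [ 0.   0.5 -0.4] gap 84.8
 shift mm [ 9.2 -2.5 97.7] turn deg [ 0.69  0.95 -0.65]
```

Call:
drive_tool(linear=[[5,-2,25],[4,0,25],[0,0,25],[0,0,15],[0,0,0],[0,0,0]], rot=[[0.7,0.9,-0.6],[0,0,0],[0,0,0],[0,0,0],[0,0,0],[0,0,0]], hand=[85,85,85,85,85,85])

```text
t: 4.2
tcp_pos: [0.5232, -0.2034, 0.1387]
tool_rot: [0.794, 0.608, 0.002, 0.007]
force: [1.0, 0.2, 0.6]
finger_gap: 0.996
```

Run:
```python
from h import *
go([.522,-.196,.125],-.255)
```

```text
t 4.2 tcp [ 0.5232 -0.2034  0.1387] yaw y -0.2649 tilt [-0.005  0.013] F [1.  0.2 0.6] gap 85.1
 shift mm [ 6.9 -3.3 13.6] turn deg [ 0.75  0.32 -0.57]
```

Call:
drive_tool(linear=[[7,-2,8],[0,0,6],[0,0,0],[0,0,0],[0,0,0],[0,0,0],[0,0,0],[0,0,0],[0,0,0],[0,0,0],[0,0,0],[0,0,0]], rot=[[0.7,0.3,-0.6],[0,0,0],[0,0,0],[0,0,0],[0,0,0],[0,0,0],[0,0,0],[0,0,0],[0,0,0],[0,0,0],[0,0,0],[0,0,0]], hand=[85,85,85,85,0,0,0,0,0,0,0,0], force=50)

```text
t: 5.2
tcp_pos: [0.5252, -0.1976, 0.1308]
tool_rot: [0.791, 0.612, 0.002, 0.005]
force: [0.1, -0.4, -0.5]
finger_gap: 0.201
```

Run:
```python
from h import *
go([.522,-.196,.125],-.255)
```

```text
t 5.2 tcp [ 0.5252 -0.1976  0.1308] yaw y -0.2535 tilt [-0.003  0.009] F [ 0.1 -0.4 -0.5] gap 17.2
 shift mm [ 0.8 -3.5  5.7] turn deg [0.53 0.19 0.09]
```

Call:
drive_tool(linear=[[0,0,-10],[0,0,-20],[0,0,-30],[0,0,-35],[0,0,-20],[20,-6,-5],[28,-8,0],[28,-8,0],[28,-8,0],[28,-8,0],[28,-8,0],[28,-8,0],[28,-8,0],[28,-8,0],[12,-3,0],[0,0,0],[0,0,0],[0,0,0]], rot=[[0,0,0],[0,0,0],[0,0,0],[0,0,0],[0,0,0],[0,0,0],[0,0,0],[0,0,0],[0,0,0],[0,0,0],[0,0,0],[0,0,0],[0,0,0],[0,0,0],[0,0,0],[0,0,0],[0,0,0],[0,0,0]], hand=[0,0,0,0,0,0,0,0,0,0,0,0,0,0,0,0,0,0])

```text
t: 6.7
tcp_pos: [0.5122, 0.0808, 0.2557]
tool_rot: [0.792, 0.61, -0.001, -0.0]
force: [-0.9, -0.7, -3.5]
finger_gap: 0.209
```

Run:
```python
from h import *
go([.520,.068,.23],-.221)
im=cams.snapshot('wrist'); c=cam('wrist'); 
cv2.imwrite('pics/w2.png',im[...,::-1]); np.savez('w2.npz',*c[:3]); s=manip.sense(); print(s['tcp_pos'],s['tool_rot'])
for l,z in(('plinth',0),('slot_mid',.02),('stop_hole',.12)):
    for d in cams.spot_point(l,'wrist'): print(l,round(d['score'],2),np.round(d['at'],1),np.round(onplane('wrist',d['at'],z,c),4))
m=pick('plinth','wrist',proj('wrist',[.534,.188,.0],c)[0])
if m is not None: print(m.sum(),fit(PL,(.532,.186,-.22),{'wrist':m}))
```

```text
t 6.7 tcp [0.5122 0.0808 0.2557] yaw y -0.2584 tilt [-0.002 -0.002] F [-0.9 -0.7 -3.5] gap 17.9
 shift mm [-10.3  10.9  25.7] turn deg [-0.12  0.09 -2.14]
[0.51221398 0.08043802 0.25564429] [ 7.92501388e-01  6.09868557e-01 -1.33033548e-03 -3.51672644e-04]
plinth 0.67 [411.  259.2] [0.5773 0.0174 0.    ]
plinth 0.56 [309.5  64.6] [0.5345 0.1845 0.    ]
slot_mid 0.56 [382.5  59.4] [0.5828 0.1736 0.02  ]
slot_mid 0.46 [409.7 258. ] [0.5739 0.0275 0.02  ]
stop_hole 0.87 [221.6 351.8] [0.4456 0.0421 0.12  ]
stop_hole 0.66 [411.2 255.9] [0.5619 0.0725 0.12  ]
60943.0 (array([ 0.53420229,  0.18561404, -0.22288332]), np.float64(0.033054351806640625))
```

View pics/w2.png

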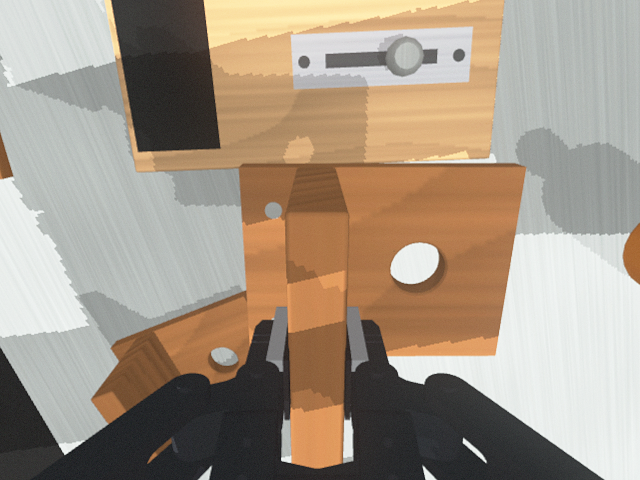

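The wrist view shows the stop held level. Its hole's top rim is centred near (417,266) and the foot's far edge runs (240,166) to (524,166). On the plinth the pin top is at about (406,55), with the slot from (326,61) to (437,56).

Run:
```python
from h import *
c=list(np.load('w2.npz').values())+[0]
P=lambda u,z:onplane('wrist',u,z,c)
s=np.array([.51221,.08044,.25564]); zb=s[2]-.1308
pin=P((405.5,55),.034); print('pin',pin.round(4),'base',P((403.5,63),.02).round(4))
pl=np.array([.5342,.1856]); y=-.223; d=pin[:2]-pl; cs,sn=np.cos(y),np.sin(y); print('pin in plinth',d[0]*cs+d[1]*sn,-d[0]*sn+d[1]*cs)
for u in((304,62),(459,55)): d=P(u,.02)[:2]-pl; print('screw in plinth',d[0]*cs+d[1]*sn,-d[0]*sn+d[1]*cs)
h=P((417.5,266),zb+.012); print('hole',h.round(4),'size',np.linalg.norm(P((390,266),zb+.012)-P((445,266),zb+.012)))
a,b,e=P((240,165),zb+.012),P((524,165),zb+.012),P((495,355),zb+.012)
v=(b-a);w=b-e; print('foot len',np.linalg.norm(v),np.linalg.norm(w),'yaw',np.arctan2(v[1],v[0]),np.arctan2(w[1],w[0])-np.pi/2)
r=h[:2]-s[:2]; ya=-.2584; print('hole rel TCP along y,x tool',r@[np.cos(ya),np.sin(ya)],r@[-np.sin(ya),np.cos(ya)])
```

```text
pin [0.5954 0.1718 0.034 ] base [0.5961 0.1678 0.02  ]
pin in plinth 0.06270566509025971 0.0001148460333960169
screw in plinth -0.0028292750616692466 -0.0005754006062386399
screw in plinth 0.10132010709190734 -8.906941392430867e-05
hole [0.5617 0.0738 0.1368] size 0.026879298951602664
foot len 0.1278069222557745 0.09999158244628557 yaw -0.25945583202736167 -0.249208509078642
hole rel TCP along y,x tool 0.0495223941016148 0.006223341605573078
```

Run:
```python
from h import *
go([.5457,.1767,.20],-.223)
```

```text
t 6.95 tcp [0.5128 0.0799 0.2557] yaw y -0.2605 tilt [-0.001 -0.001] F [ 1.2 -0.2 -3.1] gap 17.1
 shift mm [102.1   7.   55.6] turn deg [-0.08  0.08 -2.15]
```

Call:
drive_tool(linear=[[20,1,0],[25,2,0],[25,2,0],[20,1,10],[10,1,20],[0,0,20],[0,0,3],[0,0,0],[0,0,0]], rot=[[0,0,-1],[0,0,-1.1],[0,0,0],[0,0,0],[0,0,0],[0,0,0],[0,0,0],[0,0,0],[0,0,0]], hand=[0,0,0,0,0,0,0,0,0])

```text
t: 7.7
tcp_pos: [0.5484, 0.1725, 0.2018]
tool_rot: [0.785, 0.619, 0.001, 0.001]
force: [-0.6, 0.8, -3.7]
finger_gap: 0.201
```

Run:
```python
from h import *
go([.5457,.1767,.178],-.223)
```

```text
t 7.7 tcp [0.5484 0.1725 0.2018] yaw y -0.235 tilt [-0.001  0.003] F [-0.6  0.8 -3.7] gap 17.2
 shift mm [ 3.4 -3.6 23.7] turn deg [ 0.15  0.04 -0.69]
```

Call:
drive_tool(linear=[[4,-3,12],[0,0,11],[0,0,0],[0,0,0],[0,0,0]], rot=[[0,0,-0.9],[0,0,0],[0,0,0],[0,0,0],[0,0,0]], hand=[0,0,0,0,0])

```text
t: 8.12
tcp_pos: [0.5491, 0.1743, 0.182]
tool_rot: [0.782, 0.624, 0.003, 0.003]
force: [0.7, -0.4, -3.4]
finger_gap: 0.202
```

Run:
```python
from h import *
go([.5457,.1767,.178],-.223)
im=cams.snapshot('wrist'); c=cam('wrist'); np.savez('w3.npz',*c[:3])
print(proj('wrist',[[.5954,.1718,.034],[.5954,.1718,.059]],c))
i2=cams.snapshot('side');
cv2.imwrite('pics/w3.png',np.hstack([im[150:390,280:520],i2[220:340,220:340].repeat(2,0).repeat(2,1)])[...,::-1].repeat(1,0)); 
cv2.imwrite('pics/w3.png',cv2.resize(cv2.imread('pics/w3.png'),None,fx=1.6,fy=1.6))
```

```text
t 8.12 tcp [0.5491 0.1743 0.182 ] yaw y -0.2237 tilt [0.001 0.009] F [ 0.7 -0.4 -3.4] gap 17.3
 shift mm [ 1.6 -3.9  4. ] turn deg [ 0.52 -0.04 -0.04]
[[395.08175658 243.39195295]
 [404.49127687 259.90791878]]
```

View pics/w3.png

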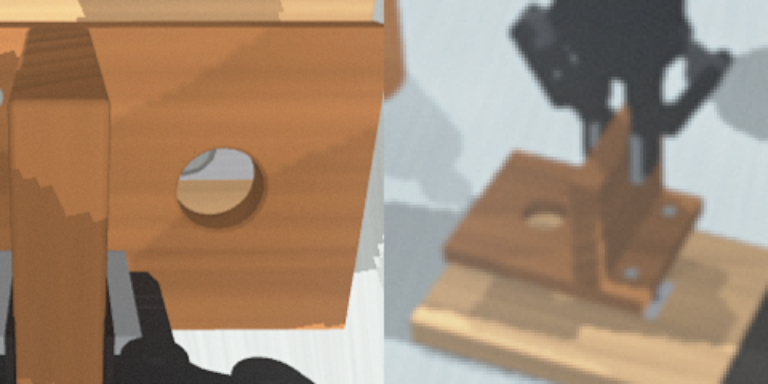

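The hole's top rim is centred near full-image pixel (418,267). The pin shows through its upper-left part, close to where my estimate predicted (395,243), so the estimate holds and I'll work out the correction.

Run:
```python
from h import *
c=list(np.load('w3.npz').values())+[0]
h=onplane('wrist',(418,267.5),.0632,c); d=np.array([.5954,.1718])-h[:2]
y=-.2237; print('hole',h.round(4),'need along y,x tool mm',1e3*d@[np.cos(y),np.sin(y)],1e3*d@[-np.sin(y),np.cos(y)])
go([.5491,.1743,.178],-.223)
```

```text
hole [0.6007 0.1682 0.0632] need along y,x tool mm -5.9388874315501585 2.3803570645171197
t 8.22 tcp [0.5493 0.1744 0.1823] yaw y -0.2235 tilt [0.001 0.01 ] F [ 0.   0.2 -3.3] gap 17.0
 shift mm [-0.2 -0.2  4.3] turn deg [ 0.57 -0.06 -0.03]
```

Call:
drive_tool(linear=[[2.5,-6,3],[0,0,0],[0,0,0],[0,0,0]], rot=[[0.8,0,0],[0,0,0],[0,0,0],[0,0,0]], hand=[0,0,0,0])

```text
t: 8.55
tcp_pos: [0.5441, 0.1785, 0.1804]
tool_rot: [0.782, 0.624, -0.0, -0.002]
force: [-0.7, -0.8, -3.7]
finger_gap: 0.201
```

Run:
```python
from h import *
go([.5440,.1779,.172],-.223)
```

```text
t 8.55 tcp [0.5441 0.1785 0.1804] yaw y -0.2239 tilt [ 0.002 -0.003] F [-0.7 -0.8 -3.7] gap 17.2
 shift mm [-0.6  0.1  8.4] turn deg [-0.19 -0.11 -0.05]
```

Position is within 0.6 mm and the stop is level. Now lowering onto the pin.

Call:
drive_tool(linear=[[-0.5,0,5],[0,0,5],[0,0,4],[0,0,4],[0,0,0]], rot=[[0,0,0],[0,0,0],[0,0,0],[0,0,0],[0,0,0]], hand=[0,0,0,0,0])

```text
t: 8.97
tcp_pos: [0.5441, 0.1783, 0.1606]
tool_rot: [0.782, 0.624, 0.0, -0.002]
force: [0.7, -0.5, -3.4]
finger_gap: 0.203
```

Run:
```python
from h import *
go([.5440,.1779,.1508],-.223)
```

```text
t 8.97 tcp [0.5441 0.1783 0.1606] yaw y -0.2234 tilt [ 0.002 -0.002] F [ 0.7 -0.5 -3.4] gap 17.3
 shift mm [-0.4  0.   9.8] turn deg [-0.14 -0.12 -0.02]
```

Call:
drive_tool(linear=[[0,0,3],[0,0,3],[0,0,2],[0,0,1.5],[0,0,0]], rot=[[0,0,0],[0,0,0],[0,0,0],[0,0,0],[0,0,0]], hand=[0,0,0,0,0])

```text
t: 9.38
tcp_pos: [0.5447, 0.1786, 0.151]
tool_rot: [0.782, 0.624, 0.001, -0.001]
force: [0.5, -0.3, -3.0]
finger_gap: 0.204
```

Run:
```python
from h import *
go([.5440,.1779,.1508],-.223)
```

```text
t 9.38 tcp [0.5447 0.1786 0.151 ] yaw y -0.2234 tilt [ 0.003 -0.001] F [ 0.5 -0.3 -3. ] gap 17.4
 shift mm [-0.8 -0.5  0.2] turn deg [-0.07 -0.15 -0.02]
```

Call:
drive_tool(linear=[[0,0,1],[0,0,1],[0,0,0]], rot=[[0,0,0],[0,0,0],[0,0,0]], hand=[0,0,0])

```text
t: 9.63
tcp_pos: [0.5446, 0.1788, 0.1511]
tool_rot: [0.781, 0.624, 0.001, -0.001]
force: [0.1, -0.4, -4.0]
finger_gap: 0.206
```

Run:
```python
from h import *
go([.5440,.1779,.1508],-.223)
i=cams.snapshot('side')[240:360,210:350]; j=cams.snapshot('scene')[160:280,340:480]
cv2.imwrite('pics/v4.png',cv2.resize(np.hstack([i,j]),None,fx=2.8,fy=2.8,interpolation=2)[...,::-1])
```

```text
t 9.63 tcp [0.5446 0.1788 0.1511] yaw y -0.223 tilt [0.003 0.   ] F [ 0.1 -0.4 -4. ] gap 17.6
 shift mm [-1.  -0.4  0.2] turn deg [ 0.02 -0.16 -0.  ]
```

View pics/v4.png

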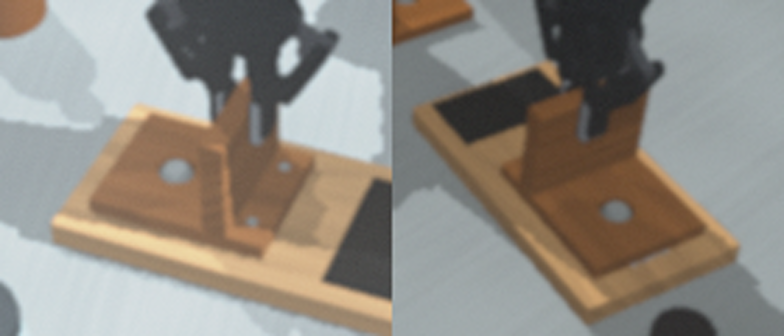

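Both views show the foot on the plinth with the pin filling the hole, and z stopped at the expected home height. Releasing now.

Call:
drive_tool(linear=[[0,0,0],[0,0,0],[0,0,0],[0,0,0],[0,0,0],[0,0,0],[0,0,-15],[0,0,-30],[0,0,-35],[0,0,-35],[0,0,0],[0,0,0]], rot=[[0,0,0],[0,0,0],[0,0,0],[0,0,0],[0,0,0],[0,0,0],[0,0,0],[0,0,0],[0,0,0],[0,0,0],[0,0,0],[0,0,0]], hand=[25,40,60,60,60,60,60,60,60,60,60,60])

```text
t: 10.73
tcp_pos: [0.5454, 0.1783, 0.2688]
tool_rot: [0.782, 0.624, 0.001, -0.002]
force: [-0.3, 0.3, -0.4]
finger_gap: 0.703
```

Run:
```python
from h import *
go([.5440,.1779,.1508],-.223)
im={n:cams.snapshot(n) for n in('side','scene','wrist')}
cv2.imwrite('pics/v5.png',cv2.resize(np.hstack([im['side'][240:360,210:350].repeat(4,0).repeat(4,1),im['scene'][160:280,340:480].repeat(4,0).repeat(4,1),im['wrist']]),(800,220),interpolation=cv2.INTER_AREA)[...,::-1])
for n,uv in dict(scene=(420,225),side=(290,300)).items():
    m=pick('stop_upright',n,uv); p0=(.5466,.1828,-.223)
    for z in(0.02,.026): print(n,z,m.sum(),[x for x in fit(ST,p0,{n:m},z)])
    for l,z in(('bottle',0),('cup',0),('jar',0)): print(l,[(round(d['score'],2),onplane(n,d['at'],z).round(3)[:2]) for d in cams.spot_point(l,n)[:2]])
```

```text
t 10.73 tcp [0.5454 0.1783 0.2688] yaw y -0.2241 tilt [ 0.003 -0.002] F [-0.3  0.3 -0.4] gap 60.0
 shift mm [ -1.1  -1.1 118. ] turn deg [-0.09 -0.19 -0.06]
scene 0.02 2961.0 [array([ 0.54400159,  0.18521111, -0.22251855]), np.float64(0.05039471387863159)]
scene 0.026 2961.0 [array([ 0.54823891,  0.17990898, -0.22481661]), np.float64(0.06063920259475708)]
bottle [(0.6, array([ 0.783, -0.015]))]
cup [(0.85, array([ 0.668, -0.36 ]))]
jar [(0.75, array([0.681, 0.384]))]
side 0.02 2875.0 [array([ 0.54758594,  0.18062862, -0.21831689]), np.float64(0.08961832523345947)]
side 0.026 2875.0 [array([ 0.54617563,  0.18664894, -0.21731851]), np.float64(0.10050725936889648)]
bottle [(0.76, array([ 0.78, -0.03]))]
cup []
jar [(0.88, array([0.685, 0.386]))]
```

View pics/v5.png

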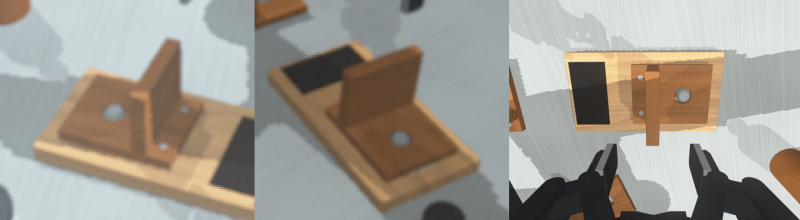

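All views show the stop seated and square, and the bystanders unmoved. To confirm it is flush, I'll press lightly on the upright's top with closed fingers; contact is expected at TCP z of about 0.183.

Call:
drive_tool(linear=[[0,0,0],[0,0,0],[0,0,0],[0,0,0],[0,0,0],[0,0,25],[0,0,30],[0,0,20],[0,0,5],[0,0,0]], rot=[[0,0,0],[0,0,0],[0,0,0],[0,0,0],[0,0,0],[0,0,0],[0,0,0],[0,0,0],[0,0,0],[0,0,0]], hand=[0,0,0,0,0,0,0,0,0,0])

```text
t: 12.12
tcp_pos: [0.5474, 0.1789, 0.1865]
tool_rot: [0.782, 0.624, 0.003, -0.001]
force: [-0.2, -0.3, 0.3]
finger_gap: -0.0
```

Call:
drive_tool(linear=[[0,0,2],[0,0,2],[0,0,0]], rot=[[0,0,0],[0,0,0],[0,0,0]], hand=[0,0,0])

```text
t: 12.37
tcp_pos: [0.5484, 0.1791, 0.1841]
tool_rot: [0.782, 0.624, 0.004, 0.0]
force: [-0.0, 0.4, -0.4]
finger_gap: 0.001
```

Call:
drive_tool(linear=[[0,0,2],[0,0,2]], rot=[[0,0,0],[0,0,0]], hand=[0,0])

```text
t: 12.53
tcp_pos: [0.5494, 0.1792, 0.1827]
tool_rot: [0.782, 0.624, 0.005, 0.001]
force: [-4.0, -1.2, 13.0]
finger_gap: 0.002
```

Contact (13 N) came at z = 0.1827, against 0.1826 expected for a flush stop. Retracting.

Call:
drive_tool(linear=[[0,0,-15],[0,0,-30],[0,0,-40],[0,0,-30],[0,0,0],[0,0,0]], rot=[[0,0,0],[0,0,0],[0,0,0],[0,0,0],[0,0,0],[0,0,0]], hand=[0,0,0,0,0,0])

```text
t: 13.03
tcp_pos: [0.5484, 0.1787, 0.3047]
tool_rot: [0.782, 0.624, 0.006, 0.002]
force: [-1.0, 0.2, 0.1]
finger_gap: 0.0
```

Run:
```python
from h import *
go([.5440,.1779,.1508],-.223)
for n,uv in dict(scene=(420,225),side=(290,300)).items():
    cams.snapshot(n); m=pick('stop_upright',n,uv); print(n,fit(ST,(.5466,.1828,-.223),{n:m},.02))
order.sign_off()
```

```text
t 13.03 tcp [0.5484 0.1787 0.3047] yaw y -0.2238 tilt [0.007 0.01 ] F [-1.   0.2  0.1] gap 0.0
 shift mm [ -2.9  -5.7 153.8] turn deg [ 0.58 -0.42 -0.04]
scene (array([ 0.54409015,  0.18442401, -0.21489083]), np.float64(0.05951780080795288))
side (array([ 0.54753161,  0.18117658, -0.217465  ]), np.float64(0.048544466495513916))
the job is handed in; nothing more can be done
```

I placed the stop farthest from the base on the plinth, with its hole over the pin and its upright on the rubber-pad side. I then let go, backed off and handed the job in at about 13 s; sign-off gave no verdict.

- **Finding the pin:** the wrist camera put it about 13 mm beyond the slot's middle. One aimed correction lined the hole up, so no nudging along the slot was needed.
- **Flush:** a light press on the upright's top met 13 N at TCP height 0.1827 m, against 0.1826 m expected for a flush stop. I made no direct tilt measurement.
- **Square:** the last camera fits put the stop within about 0.01 rad of the plinth, and the pin showed inside the hole in every view.
- **Bystanders:** the bottle, cup and jar read within about 11 mm of their starting positions, which is network noise. The side camera did not find the cup in that check, and its first jar reading was a low-score false one. After the final press I only re-measured the stop.
- **Disagreement:** the scene and side cameras differ by 4–5 mm on the stop's position, as they did on everything else, so I relied on the wrist camera and the contact height.

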